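# Unload the filter density tester

### The job

The density run is finished: first turn the tester's lamp down by setting the dimmer lever on the lamp house to the bold idle mark, and then unload the turret: click each loaded bay round to the exit tongue, press the spring ejector slide so that it pushes the filter out onto the tongue (do not grip or drag a filter while it still sits in its bay), and take the filter off the tongue and lay it in the lined tray. At the end all the filters lie flat in the tray, none on top of another, the lamp is still at idle, the turret rests clicked in with a bay square to the exit tongue and the ejector has sprung back. Leave the filter holder bracket, the step-up ring, the blower and the desk lamp where they are.

Things in the scene. Friction and masses are not known exactly. Their poses are not given: they have to be found in the camera images.
- tester: white bench filter density tester, fixed, 475 mm long; origin on the cabinet top under the turret axis. From there -y points along the exit tongue, +y to the lamp house, -x to the robot. Drum 248 mm across; centre column 52 mm, top z 90 mm; lamp house x -75..75, y 168..273, top z 136 mm; a measuring arm 36 mm wide runs over the +y bay from y 58 mm to the lamp house, z 100..134 mm
- turret_axis (a point): on the turret's axis at bay-floor height (z 56 mm). The turret is an aluminium plate 266 mm across with four open-topped radial bays at right angles, each 63 mm wide between walls 16 mm high, open outwards. Two lips (50 to 94 mm from the axis, 14 mm above the floor) hold a filter down until its inner end is past them
- turret (a joint): angle of the turret in rad, counter-clockwise from above, no stops; starts at 0. A spring star-wheel detent clicks at every multiple of pi/2 (a bay then points straight along the exit tongue), pulls to the nearest click from anywhere between, and takes about 2 N at a post to turn
- post0 (a point): black round gripping post, 16 mm in diameter, standing 42 mm up from the turret between two bays, 118 mm from the turret's axis; the point is on its axis, 32 mm above the turret's plate (10 mm below its top); at turret angle 0 it stands at x, y = +83, -83 mm from the axis in the tester's frame
- post1 (a point): black round gripping post, 16 mm in diameter, standing 42 mm up from the turret between two bays, 118 mm from the turret's axis; the point is on its axis, 32 mm above the turret's plate (10 mm below its top); at angle 0: x, y = +83, +83 mm from the axis in the tester's frame
- post2 (a point): black round gripping post, 16 mm in diameter, standing 42 mm up from the turret between two bays, 118 mm from the turret's axis; the point is on its axis, 32 mm above the turret's plate (10 mm below its top); at angle 0: x, y = -83, +83 mm from the axis in the tester's frame
- post3 (a point): black round gripping post, 16 mm in diameter, standing 42 mm up from the turret between two bays, 118 mm from the turret's axis; the point is on its axis, 32 mm above the turret's plate (10 mm below its top); at angle 0: x, y = -83, -83 mm from the axis in the tester's frame
- ejector (a joint): travel of the spring ejector slide: 0 sprung back, 0.056 m fully out along the tester's -y. Its steel pusher hangs between two rails over the bay at the tongue (34 mm wide, out to 110 mm from the axis, top z 90 mm) and pushes the inner end of the filter there; it passes only when the turret has clicked in. 3 N at the start, 7 N at the end; springs back when let go
- ejector_tab (a point): middle of the inner face (the one towards the axis, the one to press on) of the ejector's upright thumb tab: black, 34 mm wide, 8 mm thick, from z = 91 to 117 mm; at rest this point is 34 mm from the axis, z = 108 mm; the space behind it, above the centre column, is free
- gate (a point): 140 mm from the axis along the tester's -y, z 60 mm: about where the centre of a fully pushed-out filter comes, its inner end then clear of the lips. It lies on the exit tongue, a fixed strip 30 mm wide (fingers pass on both sides of it), 137 to 199 mm from the axis, top z 55 mm; its foot is 30 mm wide, 10 mm high
- dimmer (a joint): angle of the lamp's dimmer lever in rad: 0 off stop, grows clockwise from above, 1.6 full stop; 0.40 at the bold idle mark. Upright pivot at x 35, y 220.5 mm in the tester's frame; at angle q the knob is 70 mm from it in the direction (-cos(q - 0.8), sin(q - 0.8)). Stays where it is left; about 1.2 N at the knob
- dimmer_knob (a point): on the axis of the lever's upright black knob, 16 mm in diameter, z = 166 mm; the knob's top is at z = 175 mm
- idle_mark (a point): where the knob's axis (the point dimmer_knob) is when the lever points at the idle mark, the one bold bar, 18 mm by 4.5 mm, on the scale of thin ticks on the lamp house top
- filter0: neutral-density glass filter in a rigid black plastic sleeve: 80 mm long (its x), 60 wide (its y), 12 thick (its z), about 70 g, smoky window, alike either way up; origin at its centre. Starts lying flat in one of the turret's bays, long side along the radius, centre 88 mm from the axis, or is absent (None).
- filter1: neutral-density glass filter in a rigid black plastic sleeve: 80 mm long (its x), 60 wide (its y), 12 thick (its z), about 70 g, smoky window, alike either way up; origin at its centre. Like filter0; starts in another bay or is absent.
- filter2: neutral-density glass filter in a rigid black plastic sleeve: 80 mm long (its x), 60 wide (its y), 12 thick (its z), about 70 g, smoky window, alike either way up; origin at its centre. Like filter0; starts in another bay or is absent.
- filter3: neutral-density glass filter in a rigid black plastic sleeve: 80 mm long (its x), 60 wide (its y), 12 thick (its z), about 70 g, smoky window, alike either way up; origin at its centre. Like filter0; starts in another bay or is absent.
- tray: low steel tray with a grey lining, loose, 0.9 kg: 216 mm (x) by 232 mm (y) outside, walls 4 mm thick, floor 4 mm thick, rim at 18 mm; origin at the centre of its underside, z up. There is room for four filters flat, two by two.
- bracket: white plastic filter holder bracket, a flat square frame 110 x 96 x 22 mm; leave alone
- step_ring: steel step-up ring, 82 mm across, 8 mm high; leave alone
- blower: blue rubber blower bulb lying down, 125 mm long, 58 mm thick; origin below its middle; leave alone
- lamp: desk lamp with a round grey base 144 mm across with a toggle switch, and a stem to about 280 mm; fixed; leave alone
There are look-alikes about, which are no part of the job. What is shaped like the filter2 but green is not meant. What is shaped like the filter1 but orange is not meant.

How it is judged:
By the outcome, as a careful person would: the job done as asked, in the order asked, and still so for the second after the job is handed in, with the robot touching nothing.
Of filter0, filter1, filter2, filter3 only 3 to 4 are there at a start; the rules pass over those that are not, and their reading is None.
At some moment in a run one of tray may be knocked a few centimetres aside while the robot is not near it.
Once in a run the grip may slacken for a moment while it holds something.
It also fails if it takes over 210 s, if anything falls off the work surface, if the arm or the gripper's body presses on something with over 40 N, if the wrist force passes 120 N, or if a joint passes its speed limit or range.

### The arm

A 6-joint arm with a two-finger parallel gripper is mounted at the origin on the work surface. World frame = base frame: x ahead of the robot, y to its left, z up, the work surface at z = 0. Lengths are in mm, angles in rad, forces in N, time in s.
With the tool pointing down it reaches from about 275 to 750 mm from the base axis. Payload 10.2 kg.
Tool frame: the origin (TCP) lies midway between the tips of the shut fingers; the grasp point (between the pads) lies 19 mm behind it; z points along the fingers, y is the line along which they close (so a half turn about z gives the same grasp; the last joint's range is limited). The gripper opens to 85 mm and grips with 20 to 120 N. Pads are 22 mm wide; open, the fingers measure 114 mm over their backs; the gripper's body (76 mm by 85 mm) begins 54 mm behind the grasp point. The pads swing forward as they close: fully open they stand 13 mm farther back than shut.
Start: joints at [1.052, 0.313, 1.498, -0, 1.331, -0.223], TCP at [153.053, 502.201, 231.294] pointing down, gripper open.
Joint ranges: [-2.94, 2.94], [-0.97, 2.17], [0.19, 2.56], [-1.23, 4.37], [0.02, 3.11], [-2.88, 2.88]. Speed limits (rad/s): [2.39, 2.39, 3.01, 3.14, 3.14, 3.14].

### API

Orientations are given as a unit quaternion [w, x, y, z].
In Python, from rig import ctrl, capture, camera_info gives the robot as it stands.
- The arm moves only by the tool apply_moves, never from a script. Its argument "targets" is a list of rows, each a list of 3 entries, a list of its own where there are three numbers: the finger opening in mm, from 0 to 85.4, then the shift along the world's x, y, z in mm, then the turn, a rotation vector about the world's x, y, z in degrees. In form: [[grip, [dx, dy, dz], [rx, ry, rz]], ...]. A call has 1 to 20 rows; each row is the pose to reach, as a shift and turn from the pose commanded when the call began; what a row does not reach only later rows make up. A row lasts 1/10 s, in which the tool goes at most 50 mm and 8.59 degrees, less where a joint would pass 70% of its speed; a pose out of reach is approached as far as the arm can. A call with a gripper value outside its range is refused whole. The fingers move at their own pace and stop on an object; "squeeze" is the grip in N (left out, the last holds). Time passes only in rows, so rows that repeat a pose let the fingers close. It gives the time, the measured TCP pose, the force, the opening and the grip force at its end, in the units of the state.
- ctrl.sense(): the state, without advancing time (a new reading comes with each control period).
- capture(name): name is "side" or "top" or "wrist"; returns (picture, depth): 420x560x3 uint8, blue, green, red; 420x560 float32, mm along the optical axis (not along the pixel's ray), 0 where there is no reading.
- camera_info(name): a dict with "vfov" (degrees; the focal length in pixels is half the picture's height over the tangent of half this angle, whatever the lens; pixels are square), "cx", "cy" (the principal point, pixels), "extrinsics" (4x4, takes a point from camera to world coordinates). Camera axes: x right, y down, z forward; pixel columns grow to the right and rows downward; lengths in mm; the calibration is good to about 2 mm. A picture is of the moment at which its call begins: read the wrist's pose just before it. camera_info takes no time and is no camera call; for the wrist camera it gives the pose at the moment of the call.
- ctrl.finish_job(): hands the job in; it is judged then, once.
The state is a dict: "time_s": time; "joints": joint angles; "dq": joint speeds; "tau": joint torques, N m; "eef_pos": TCP position; "ee_rot": TCP orientation; "force": force on the tool from outside, world axes, zero at the start; "wrist_torque": the same for the moment, N m; "grip_width": opening from 0.0 (shut) to 1.0 (fully open); "grip_force": force on a finger pad.
Only numpy, scipy, OpenCV 4.12 (cv2) and the standard library are available. Lean on these libraries where they do the work, as an engineer would, in place of code of your own. Each camera call takes 0.05 s, during which the arm holds its last target. There are 200 camera calls.

## Working session

There is one attempt and no reset: what is moved stays moved. The work goes in short steps, Python scripts to look and compute and a tool call to move; the robot and the scene stay as the last step left them, time stands still between calls to the robot, and variables do not carry over. Pictures are saved under pics/ and viewed, at most 14 in all, crops included, and the job is handed in when it is done.

Besides the shell and the picture viewer there is one more tool, called after "Request:" by a JSON object that holds its "api" and its "payload", one argument or row to a line. apply_moves: Moves the arm, as the interface text tells. Its arguments: {"type":"object","properties":{"targets":{"type":"array","items":{"type":"array"}},"squeeze":{"type":"number"}},"required":["targets"]}

```bash
mkdir -p pics; ls
python3 - <<'E'
from rig import ctrl,capture,camera_info
import cv2,numpy as np
print(ctrl.sense())
for n in("top","side"):
    p,d=capture(n); cv2.imwrite(f"pics/{n}0.png",p); np.save(f"pics/{n}0.npy",d)
    print(n,{k:(np.round(v,3).tolist() if k=="extrinsics" else v) for k,v in camera_info(n).items()})
E
```

```text
pics
{'time_s': 0.0, 'joints': array([ 1.05163605e+00,  3.13459990e-01,  1.49844109e+00, -2.59183470e-05,
        1.33096801e+00, -2.23425120e-01]), 'dq': array([-2.06658058e-03,  1.91109260e-03, -1.20751165e-04, -1.71986845e-03,
       -3.17156768e-04, -9.92408538e-05]), 'tau': array([ 4.01855423e-04, -4.12267900e+01, -2.59743690e+01, -1.04033415e-04,
        4.12818903e-03, -1.30165310e-05]), 'eef_pos': array([152.91017675, 501.97539212, 230.72844657]), 'ee_rot': array([-2.19830631e-04,  1.47326234e-01,  9.89087748e-01, -5.99297905e-04]), 'force': array([ 0.24669669,  0.46038257, -0.42799943]), 'wrist_torque': array([ 0.04621112, -0.04242986, -0.01238134]), 'grip_force': 0.0, 'grip_width': 0.9997661069136617}
top {'vfov': 55.43082364098793, 'cx': 282.79719297200563, 'cy': 204.0408208324145, 'extrinsics': [[0.026, -0.983, 0.179, 399.601], [-0.999, -0.033, -0.038, 120.465], [0.043, -0.178, -0.983, 1148.796], [0.0, 0.0, 0.0, 1.0]]}
side {'vfov': 53.243092424124875, 'cx': 282.4591822465048, 'cy': 204.47976224679354, 'extrinsics': [[0.739, -0.464, 0.488, 98.652], [-0.673, -0.499, 0.545, -466.878], [-0.009, -0.732, -0.681, 840.591], [0.0, 0.0, 0.0, 1.0]]}
```

View pics/top0.png

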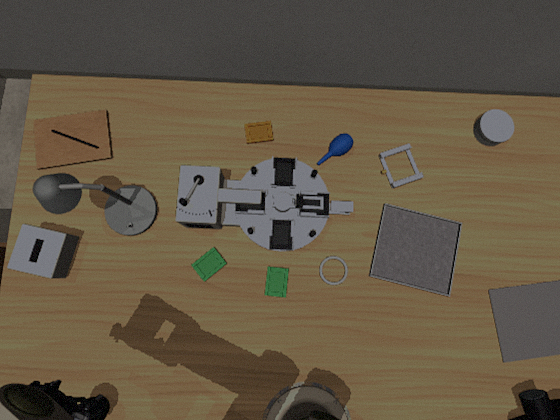

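View pics/side0.png

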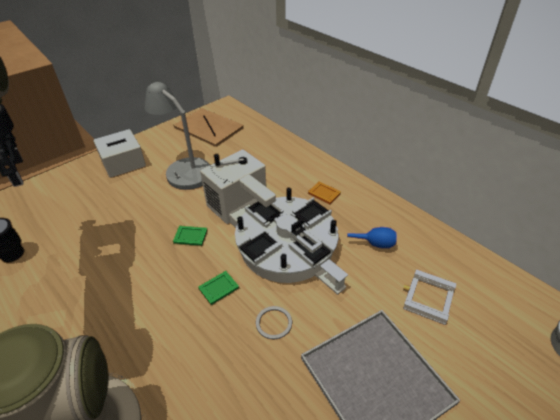

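```bash
cat > h.py <<'E'
from rig import ctrl,capture,camera_info
import cv2,numpy as np
np.set_printoptions(suppress=True,precision=1,linewidth=150)
def K(i): f=210/np.tan(np.radians(i["vfov"]/2)); return np.array([[f,0,i["cx"]],[0,f,i["cy"]],[0,0,1]])
def cloud(d,i):
    k=K(i); v,u=np.mgrid[0:420,0:560]
    c=np.stack([(u-k[0,2])/k[0,0]*d,(v-k[1,2])/k[1,1]*d,d],-1)
    E=np.array(i["extrinsics"]); return c@E[:3,:3].T+E[:3,3]
def proj(P,i):
    E=np.array(i["extrinsics"]); c=(np.atleast_2d(P)-E[:3,3])@E[:3,:3]; q=c@K(i).T; return q[:,:2]/q[:,2:]
def atz(u,v,z,i):
    E=np.array(i["extrinsics"]); r=E[:3,:3]@np.linalg.solve(K(i),[u,v,1]); return E[:3,3]+r*(z-E[2,3])/r[2]
E
python3 - <<'E'
from h import *
i=camera_info("top"); d=np.load("pics/top0.npy"); p=cv2.imread("pics/top0.png"); c=cloud(d,i)
for n,(u,v) in dict(table=(350,320),lh=(220,180),col=(283,202),plate1=(262,175),plate2=(308,235),tongue=(345,207),trayfl=(415,250),filt=(284,165),filt2=(281,240),ej=(315,203),knob=(198,179)).items(): print(n,(u,v),c[v,u])
cv2.imwrite("pics/t1.png",cv2.convertScaleAbs(cv2.resize(p[140:270,165:365],None,fx=4,fy=4,interpolation=cv2.INTER_CUBIC),alpha=1.6))
E
```

```text
table (350, 320) [ 285.8 -120.5   -1.6]
lh (220, 180) [646.8 248.3 115.9]
col (283, 202) [598.2  79.5  90.6]
plate1 (262, 175) [680.8 139.3  52.2]
plate2 (308, 235) [514.3   7.4  59.9]
tongue (345, 207) [595.9 -95.1  58.5]
trayfl (415, 250) [ 486.  -309.5    4.9]
filt (284, 165) [709.   78.4  63.9]
filt2 (281, 240) [498.1  81.2  63.4]
ej (315, 203) [603.8 -10.6  61.5]
knob (198, 179) [640.2 300.6 146. ]
```

View pics/t1.png

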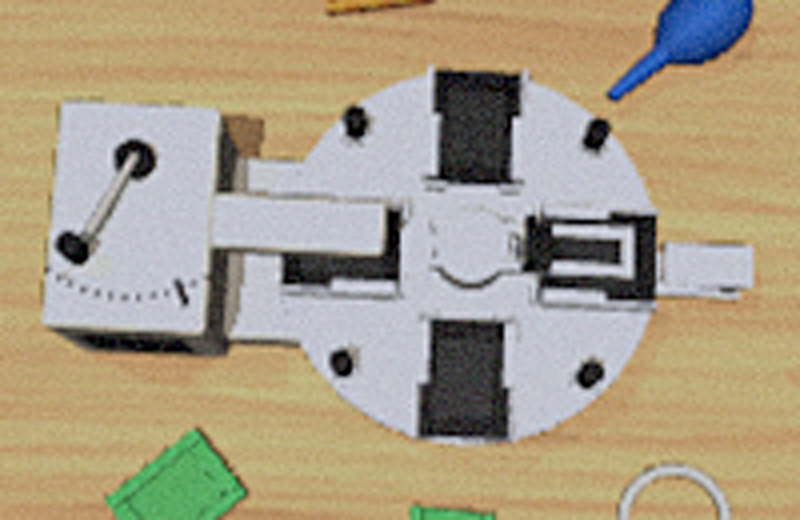

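Run:
```python
from h import *
i=camera_info("top"); d=np.load("pics/top0.npy"); c=cloud(d,i)
def md(n,u,v,r=3): print(n,np.median(c[v-r:v+r+1,u-r:u+r+1].reshape(-1,3),0))
for n,u,v in [("lh",207,180),("lh2",190,212),("col",284,198),("platea",300,170),("plateb",312,222),("platec",258,220),("arm",245,196),("f+x",284,170),("f-x",281,238),("f+y",246,207),("f-y",325,205),("tong",342,207),("table",380,330),("table2",160,260),("tray",415,250)]: md(n,u,v)
P=dict(col=(475,240,90),p1=(356,118,98),p0=(598,128,98),p3=(592,370,98),p2=(344,358,98),piv=(133,155,150),knob=(70,245,175),bold=(182,292,136))
for n,(u,v,z) in P.items(): print(n,atz(165+u/4,140+v/4,z,i))
```

```text
lh [640.6 279.4 135.6]
lh2 [555.8 317.2 135.7]
col [609.5  77.   89.3]
platea [698.1  32.4  56.4]
plateb [551.2  -3.7  56.3]
platec [551.7 145.8  56.6]
arm [602.4 179.8 133.8]
f+x [694.9  78.   64.4]
f-x [503.4  81.3  63.9]
f+y [584.2 179.5  66.3]
f-y [597.7 -37.7  68. ]
tong [595.9 -87.4  55.3]
table [ 261.  -204.4    0.2]
table2 [437.4 418.   -0.6]
tray [ 486.1 -309.5    5.4]
col [603.8  77.6  90. ]
p1 [683.6 160.7  98. ]
p0 [682.8  -3.9  98. ]
p3 [517.3  -1.8  98. ]
p2 [520.2 162.2  98. ]
piv [639.9 299.3 150. ]
knob [575.8 329.6 175. ]
bold [554.9 265.2 136. ]
```

Request:
{"api": "apply_moves", "payload": {
  "targets": [
    [85,[50,0,20],[0,0,0]],
    [85,[100,-20,50],[0,0,0]],
    [85,[150,-40,80],[0,0,0]],
    [85,[200,-80,110],[0,0,0]],
    [85,[240,-120,140],[0,0,0]],
    [85,[270,-160,150],[0,0,0]],
    [85,[300,-200,150],[0,0,0]],
    [85,[320,-240,150],[0,0,0]],
    [85,[340,-280,150],[0,0,0]],
    [85,[340,-310,150],[0,0,0]],
    [85,[340,-310,150],[0,0,0]],
    [85,[340,-310,150],[0,0,0]],
    [85,[340,-310,150],[0,0,0]]
  ]
}}

```text
time_s: 1.4
eef_pos: [493.0, 192.3, 381.1]
ee_rot: [-0.0, 0.148, 0.989, 0.0]
force: [1.0, 0.4, 0.1]
grip_width: 1.0
grip_force: 0.0
```

Run:
```python
from h import *
i=camera_info("wrist"); p,d=capture("wrist"); np.save("pics/w1.npy",d); np.save("pics/w1i.npy",i,allow_pickle=True)
print(i); cv2.imwrite("pics/w1.png",cv2.convertScaleAbs(p,alpha=1.3))
```

```text
{'vfov': 66.96133519210123, 'cx': 276.0623308245518, 'cy': 210.269883330658, 'extrinsics': array([[  0.3,   0.9,   0.3, 417.8],
       [  1. ,  -0.3,  -0.1, 215.6],
       [ -0. ,   0.3,  -1. , 523.2],
       [  0. ,   0. ,   0. ,   1. ]])}
```

View pics/w1.png

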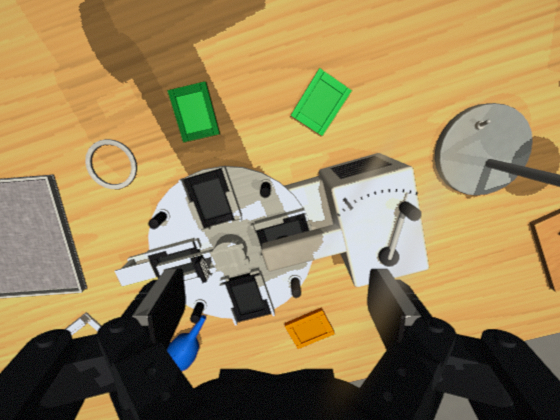

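```bash
cat >> h.py <<'E'
def T2w(P,t):
    P=np.atleast_2d(P).astype(float); a=t[2]; R=np.array([[np.cos(a),-np.sin(a)],[np.sin(a),np.cos(a)]])
    o=P.copy(); o[:,:2]=P[:,:2]@R.T+t[:2]; return o
E
python3 - <<'E'
from h import *
from scipy.optimize import least_squares
i=camera_info("top"); w=np.load("pics/w1i.npy",allow_pickle=True).item()
M=np.array([[83.4,83.4,98],[83.4,-83.4,98],[-83.4,-83.4,98],[-83.4,83.4,98],[35,220.5,150]])
uv=np.array([(356,118),(598,128),(592,370),(344,358),(133,155)])/4+[165,140]
r=least_squares(lambda t:(proj(T2w(M,t),i)-uv).ravel(),[601,79,0]); print(r.x,np.degrees(r.x[2]),r.fun)
t=r.x
p=cv2.imread("pics/w1.png"); S=3
q=cv2.resize(p[140:300,105:365],None,fx=S,fy=S,interpolation=cv2.INTER_CUBIC)
a=np.linspace(0,6.28,60)
circ=lambda R,z,x=0,y=0:np.stack([x+R*np.cos(a),y+R*np.sin(a),0*a+z],1)
def kn(qq): return 35-70*np.cos(qq-.8),220.5+70*np.sin(qq-.8)
for P in [circ(133,56),circ(26,90)]+[circ(8,98,x,y) for x,y,_ in M[:4]]+[np.array([[-75,168,136],[75,168,136],[75,273,136],[-75,273,136],[-75,168,136]]),np.array([[-15,-137,55],[-15,-199,55],[15,-199,55],[15,-137,55]])]+[circ(8,175,*kn(x)) for x in(.4,1.4)]:
    cv2.polylines(q,[np.round((proj(T2w(P,t),w)-[105,140])*S).astype(int)],False,(0,0,255),1)
cv2.imwrite("pics/o1.png",q)
# tray
E
```

```text
[601.2  79.3  -0. ] -0.7945801388620164 [-0.3 -0.8  0.5 -0.2  0.4  0.3 -0.6  0.5  0.   0.2]
```

View pics/o1.png

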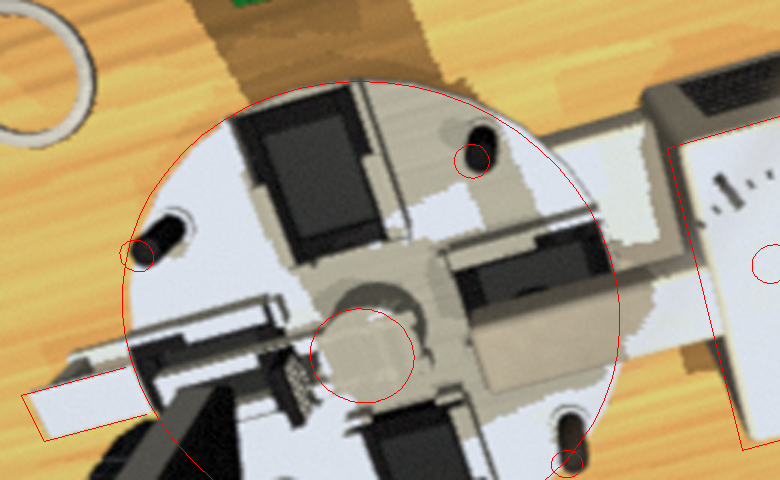

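Run:
```python
from h import *
i=camera_info("top"); d=np.load("pics/top0.npy"); c=cloud(d,i)
L=c[150:245,30:165].reshape(-1,3); L=L[(L[:,2]>40)&(L[:,1]>350)]
for z0 in range(40,320,40):
    q=L[(L[:,2]>=z0)&(L[:,2]<z0+40)]
    if len(q): print(z0,len(q),q[:,:2].min(0),q[:,:2].max(0))
cor=np.array([atz(u,v,18,i) for u,v in [(385,206),(461,222),(450,294),(371,276)]]);print(cor,cor.mean(0))
m=(c[...,2]>10)&(c[...,2]<24)&(c[...,1]<-180)&(c[...,1]>-460)&(c[...,0]>330)&(c[...,0]<620)
print(cv2.minAreaRect(c[m][:,:2].astype(np.float32)),m.sum())
```

```text
40 477 [466.9 499.2] [599.4 745.6]
80 196 [466.7 504.6] [600.  738.8]
120 34 [587.1 504.3] [598.7 512.5]
160 44 [587.  504.3] [600.3 513.4]
200 666 [530.2 503.8] [629.4 643.5]
240 1054 [542.4 522.2] [617.1 641.4]
[[ 610.  -220.3   18. ]
 [ 570.2 -443.2   18. ]
 [ 364.5 -400.3   18. ]
 [ 408.5 -176.4   18. ]] [ 488.3 -310.1   18. ]
((488.40966796875, -307.9396667480469), (233.9722900390625, 217.08038330078125), 77.59937286376953) 634
```

Request:
{"api": "apply_moves", "payload": {
  "targets": [
    [50,[20,30,-20],[0,0,5]],
    [50,[40,65,-50],[0,0,11]],
    [50,[60,100,-80],[0,0,16]],
    [50,[75,125,-110],[0,0,16]],
    [50,[83,137,-130],[0,0,16]],
    [50,[83,137,-130],[0,0,16]],
    [50,[83,137,-130],[0,0,16]]
  ]
}}

```text
time_s: 2.15
eef_pos: [575.5, 329.9, 251.9]
ee_rot: [0.0, 0.008, 1.0, -0.0]
force: [-0.1, -1.1, 0.6]
grip_width: 0.584
grip_force: 0.0
```

Request:
{"api": "apply_moves", "payload": {
  "targets": [
    [50,[0,0,-40],[0,0,0]],
    [50,[0,0,-75],[0,0,0]],
    [50,[0,0,-94],[0,0,0]],
    [50,[0,0,-94],[0,0,0]],
    [12,[0,0,-94],[0,0,0]],
    [12,[0,0,-94],[0,0,0]],
    [12,[0,0,-94],[0,0,0]],
    [12,[0,0,-94],[0,0,0]],
    [12,[0,0,-94],[0,0,0]],
    [12,[0,0,-94],[0,0,0]]
  ],
  "squeeze": 25
}}

```text
time_s: 3.15
eef_pos: [576.5, 329.8, 159.8]
ee_rot: [0.001, 0.008, 1.0, 0.001]
force: [-2.9, 0.6, 7.0]
grip_width: 0.169
grip_force: 24.8
```

Request:
{"api": "apply_moves", "payload": {
  "targets": [
    [12,[-3,-6,1],[0,0,0]],
    [12,[-4.5,-12,2],[0,0,0]],
    [12,[-6,-17,2],[0,0,0]],
    [12,[-6,-22,2],[0,0,0]],
    [12,[-6.5,-33,2],[0,0,0]],
    [12,[-5.5,-43,2],[0,0,0]],
    [12,[-4,-49,2],[0,0,0]],
    [12,[-1.5,-55.5,2],[0,0,0]],
    [12,[-1.5,-55.5,2],[0,0,0]],
    [12,[-1.5,-55.5,2],[0,0,0]],
    [12,[-1.5,-55.5,2],[0,0,0]]
  ]
}}

```text
time_s: 4.25
eef_pos: [574.2, 273.2, 159.7]
ee_rot: [-0.001, 0.008, 1.0, -0.001]
force: [-5.0, -0.3, 5.9]
grip_width: 0.17
grip_force: 25.3
```

Request:
{"api": "apply_moves", "payload": {
  "targets": [
    [40,[0,0,0],[0,0,0]],
    [40,[0,0,0],[0,0,0]],
    [40,[0,0,0],[0,0,0]],
    [40,[0,0,40],[0,0,0]],
    [40,[0,0,80],[0,0,0]],
    [40,[-20,-30,120],[0,0,0]],
    [40,[-40,-70,160],[0,0,0]],
    [40,[-54,-110,180],[0,0,0]],
    [40,[-54,-110,180],[0,0,0]],
    [40,[-54,-110,180],[0,0,0]],
    [40,[-54,-110,180],[0,0,0]]
  ]
}}

```text
time_s: 5.35
eef_pos: [520.7, 164.2, 338.2]
ee_rot: [-0.001, 0.008, 1.0, 0.0]
force: [-0.1, 0.1, -0.1]
grip_width: 0.471
grip_force: 0.0
```

```bash
cat >> h.py <<'E'
def kn(qq): return 35-70*np.cos(qq-.8),220.5+70*np.sin(qq-.8)
def ov(q,w,t,off,S):
    a=np.linspace(0,6.28,60); circ=lambda R,z,x=0,y=0:np.stack([x+R*np.cos(a),y+R*np.sin(a),0*a+z],1)
    L=[circ(133,56),circ(26,90),circ(8,175,*kn(.4))]+[circ(8,98,83.4*s,83.4*r) for s in(1,-1) for r in(1,-1)]
    L+=[np.array([[-15,-137,55],[-15,-199,55],[15,-199,55],[15,-137,55]])]
    L+=[np.array([[35-r*np.cos(-.4),220.5+r*np.sin(-.4),136] for r in(75,100)])]
    L+=[np.array([[-17,-34,117],[17,-34,117],[17,-42,117],[-17,-42,117]])]
    for P in L: cv2.polylines(q,[np.round((proj(T2w(P,t),w)-off)*S).astype(int)],False,(0,0,255),1)
def snap(name,fn,crop=(0,0,560,420),S=1,t=None,al=1.3):
    w=camera_info(name); p,d=capture(name); u,v,U,V=crop
    q=cv2.convertScaleAbs(cv2.resize(p[v:V,u:U],None,fx=S,fy=S,interpolation=cv2.INTER_CUBIC),alpha=al)
    if t is not None: ov(q,w,t,[u,v],S)
    cv2.imwrite("pics/"+fn,q); return p,d,w
T=np.array([601,80,-.0139])
E
python3 - <<'E'
from h import *
snap("wrist","w2.png",(0,60,560,420),1.4,T)
E
```

```text
(no output)
```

View pics/w2.png

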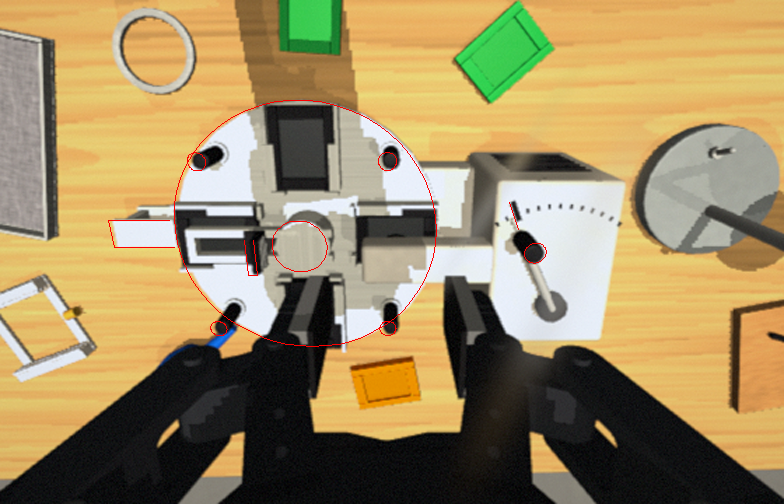

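Request:
{"api": "apply_moves", "payload": {
  "targets": [
    [0,[25,-30,0],[0,0,0]],
    [0,[55,-65,-30],[0,0,0]],
    [0,[80,-94,-60],[0,0,0]],
    [0,[80,-94,-105],[0,0,0]],
    [0,[80,-94,-150],[0,0,0]],
    [0,[80,-94,-190],[0,0,0]],
    [0,[80,-94,-220],[0,0,0]],
    [0,[80,-94,-237],[0,0,0]],
    [0,[80,-94,-237],[0,0,0]],
    [0,[80,-94,-237],[0,0,0]],
    [0,[80,-94,-237],[0,0,0]]
  ]
}}

```text
time_s: 6.5
eef_pos: [601.2, 70.1, 103.3]
ee_rot: [0.001, 0.008, 1.0, -0.0]
force: [0.5, -0.3, 0.3]
grip_width: 0.001
grip_force: 0.0
```

Commanded ≈ (600.5, 69.7, 102.3). Push.

Request:
{"api": "apply_moves", "payload": {
  "targets": [
    [0,[0,-5,0],[0,0,0]],
    [0,[0,-10,0],[0,0,0]],
    [0,[0,-16,0],[0,0,0]],
    [0,[0,-22,0],[0,0,0]],
    [0,[0,-28,0],[0,0,0]],
    [0,[0,-34,0],[0,0,0]],
    [0,[0,-40,0],[0,0,0]],
    [0,[0,-46,0],[0,0,0]],
    [0,[0,-51,0],[0,0,0]],
    [0,[0,-56,0],[0,0,0]],
    [0,[0,-59,0],[0,0,0]],
    [0,[0,-59,0],[0,0,0]],
    [0,[0,-59,0],[0,0,0]]
  ]
}}

```text
time_s: 7.8
eef_pos: [600.5, 10.7, 102.8]
ee_rot: [0.0, 0.008, 1.0, 0.0]
force: [-2.3, 5.8, 5.2]
grip_width: 0.003
grip_force: 2.7
```

Request:
{"api": "apply_moves", "payload": {
  "targets": [
    [0,[0,-2,0],[0,0,0]],
    [0,[0,-4,0],[0,0,0]],
    [0,[0,-4,0],[0,0,0]]
  ]
}}

```text
time_s: 8.1
eef_pos: [600.4, 6.8, 102.8]
ee_rot: [-0.0, 0.008, 1.0, 0.001]
force: [-1.8, 5.5, 4.3]
grip_width: 0.003
grip_force: 2.9
```

Request:
{"api": "apply_moves", "payload": {
  "targets": [
    [0,[0,-2,0],[0,0,0]],
    [0,[0,-4,0],[0,0,0]],
    [0,[0,-4,0],[0,0,0]]
  ]
}}

```text
time_s: 8.4
eef_pos: [600.3, 5.6, 102.7]
ee_rot: [-0.0, 0.008, 1.0, 0.003]
force: [-0.1, 19.7, 5.4]
grip_width: -0.0
grip_force: 9.8
```

Request:
{"api": "apply_moves", "payload": {
  "targets": [
    [0,[0,15,0],[0,0,0]],
    [0,[0,30,0],[0,0,0]],
    [0,[0,48,0],[0,0,0]],
    [0,[0,66,0],[0,0,0]],
    [0,[0,66,35],[0,0,0]],
    [0,[0,66,80],[0,0,0]],
    [60,[0,40,110],[0,0,-8]],
    [80,[0,5,120],[0,0,-16]],
    [84,[-1,-25,120],[0,0,-24]],
    [84,[-2,-50,120],[0,0,-32]],
    [84,[-2,-70,120],[0,0,-40]],
    [84,[-2,-77,120],[0,0,-48]],
    [84,[-2,-77,120],[0,0,-56]],
    [84,[-2,-77,120],[0,0,-64]],
    [84,[-2,-77,120],[0,0,-72]],
    [84,[-2,-77,120],[0,0,-80]],
    [84,[-2,-77,120],[0,0,-88]],
    [84,[-2,-77,120],[0,0,-90]],
    [84,[-2,-77,120],[0,0,-90]]
  ]
}}

```text
time_s: 10.3
eef_pos: [598.4, -74.6, 222.1]
ee_rot: [0.0, 0.713, 0.701, -0.0]
force: [0.2, 0.1, -0.7]
grip_width: 0.985
grip_force: 0.0
```

Run:
```python
from h import *
T=np.array([601,81,-.0139])
snap("wrist","w3.png",(0,0,560,420),1,T)
```

```text
(no output)
```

View pics/w3.png

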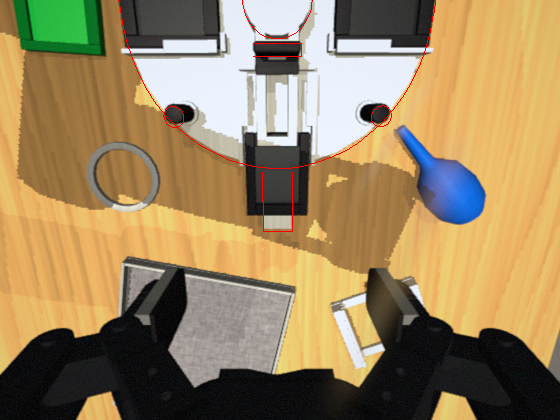

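Request:
{"api": "apply_moves", "payload": {
  "targets": [
    [84,[0,0,-45],[0,0,0]],
    [84,[0,0,-90],[0,0,0]],
    [84,[0,0,-135],[0,0,0]],
    [84,[0,0,-165],[0,0,0]],
    [84,[0,0,-182],[0,0,0]],
    [84,[0,0,-182],[0,0,0]],
    [56,[0,0,-182],[0,0,0]],
    [56,[0,0,-182],[0,0,0]],
    [56,[0,0,-182],[0,0,0]],
    [56,[0,0,-182],[0,0,0]],
    [56,[0,0,-182],[0,0,0]]
  ],
  "squeeze": 40
}}

```text
time_s: 11.45
eef_pos: [599.4, -74.6, 42.0]
ee_rot: [0.001, 0.713, 0.701, 0.001]
force: [-0.6, -0.2, 7.0]
grip_width: 0.697
grip_force: 43.6
```

Request:
{"api": "apply_moves", "payload": {
  "targets": [
    [56,[0,-8,2],[0,0,0]],
    [56,[0,-18,3],[0,0,0]],
    [56,[0,-28,4],[0,0,0]],
    [56,[0,-32,20],[0,0,0]],
    [56,[0,-32,60],[0,0,0]],
    [56,[0,-32,90],[0,0,0]],
    [56,[0,-32,90],[0,0,0]]
  ]
}}

```text
time_s: 12.15
eef_pos: [600.3, -107.8, 134.7]
ee_rot: [0.004, 0.713, 0.701, 0.002]
force: [-0.6, 0.2, -0.2]
grip_width: 0.694
grip_force: 43.5
```

```bash
cat >> h.py <<'E'
def tray(fn=None):
    i=camera_info("top"); p,d=capture("top"); c=cloud(d,i)
    if fn: cv2.imwrite("pics/"+fn,cv2.convertScaleAbs(p,alpha=1.6))
    # grey lining + rim: low saturation & low height
    hsv=cv2.cvtColor(p,cv2.COLOR_BGR2HSV)
    m=((hsv[...,1]<60)&(c[...,2]<26)&(c[...,0]>300)&(c[...,0]<680)&(c[...,1]<-150)&(c[...,1]>-480)).astype(np.uint8)
    n,l,s,_=cv2.connectedComponentsWithStats(cv2.morphologyEx(m,cv2.MORPH_OPEN,np.ones((3,3))))
    k=1+np.argmax(s[1:,4]); m=cv2.morphologyEx((l==k).astype(np.uint8),cv2.MORPH_DILATE,np.ones((3,3)))
    e=np.argwhere(m)[:,::-1]
    P=np.array([atz(u,v,18,i)[:2] for u,v in e],np.float32)
    r=cv2.minAreaRect(P); print("rect",r,"n",len(e)); return r,m
E
python3 - <<'E'
from h import *
tray("t2.png")
E
```

```text
rect ((482.443359375, -339.1520080566406), (175.8177947998047, 224.7037811279297), 77.64451599121094) n 4307
```

View pics/t2.png

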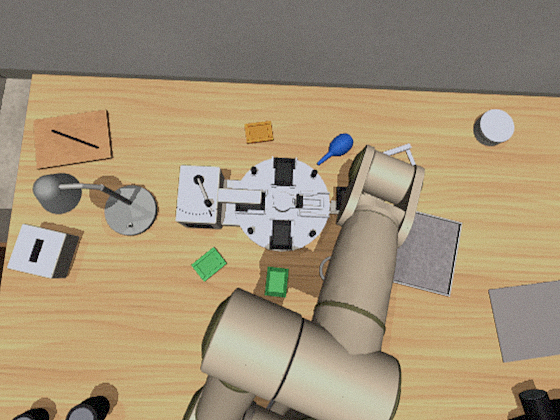

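Request:
{"api": "apply_moves", "payload": {
  "targets": [
    [56,[-10,-40,0],[0,0,-4]],
    [56,[-20,-80,0],[0,0,-8]],
    [56,[-32,-120,0],[0,0,-11.4]],
    [56,[-44,-160,0],[0,0,-11.4]],
    [56,[-55,-200,0],[0,0,-11.4]],
    [56,[-66,-240,-10],[0,0,-11.4]],
    [56,[-72,-265,-30],[0,0,-11.4]],
    [56,[-75,-278,-60],[0,0,-11.4]],
    [56,[-75,-278,-85],[0,0,-11.4]],
    [56,[-75,-278,-100],[0,0,-11.4]],
    [56,[-75,-278,-112],[0,0,-11.4]],
    [56,[-75,-278,-120],[0,0,-11.4]],
    [56,[-75,-278,-124],[0,0,-11.4]],
    [56,[-75,-278,-124],[0,0,-11.4]]
  ]
}}

```text
time_s: 13.6
eef_pos: [523.7, -384.2, 6.4]
ee_rot: [0.0, 0.779, 0.627, -0.0]
force: [0.0, 0.0, -1.3]
grip_width: 0.693
grip_force: 43.5
```

Request:
{"api": "apply_moves", "payload": {
  "targets": [
    [56,[0,0,-4],[0,0,0]],
    [56,[0,0,-7],[0,0,0]],
    [56,[0,0,-7],[0,0,0]]
  ]
}}

```text
time_s: 13.9
eef_pos: [523.7, -384.4, -0.6]
ee_rot: [0.0, 0.779, 0.627, 0.0]
force: [-0.1, 0.3, -0.5]
grip_width: 0.695
grip_force: 43.5
```

Request:
{"api": "apply_moves", "payload": {
  "targets": [
    [56,[0,0,-2],[0,0,0]],
    [56,[0,0,-4],[0,0,0]],
    [56,[0,0,-4],[0,0,0]]
  ]
}}

```text
time_s: 14.2
eef_pos: [523.8, -384.5, -0.9]
ee_rot: [0.0, 0.779, 0.627, -0.0]
force: [-10.9, 9.4, 28.6]
grip_width: 0.692
grip_force: 59.5
```

Request:
{"api": "apply_moves", "payload": {
  "targets": [
    [56,[0,0,4],[0,0,0]],
    [56,[0,0,4],[0,0,0]],
    [69,[0,0,4],[0,0,0]],
    [69,[0,0,4],[0,0,0]],
    [69,[0,0,4],[0,0,0]],
    [69,[0,0,4],[0,0,0]],
    [69,[0,0,20],[0,0,0]],
    [69,[0,0,60],[0,0,0]],
    [69,[0,30,110],[0,0,0]],
    [69,[0,70,150],[0,0,0]],
    [69,[0,100,180],[0,0,0]],
    [69,[0,120,200],[0,0,0]],
    [69,[0,120,200],[0,0,0]],
    [69,[0,120,200],[0,0,0]]
  ]
}}

```text
time_s: 15.6
eef_pos: [523.6, -264.3, 196.3]
ee_rot: [0.001, 0.779, 0.627, 0.0]
force: [0.4, 0.1, -0.7]
grip_width: 0.814
grip_force: 0.0
```

Run:
```python
from h import *
p,d,w=snap("wrist","w4.png"); np.save("pics/w4.npy",cloud(d,w))
```

```text
(no output)
```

View pics/w4.png

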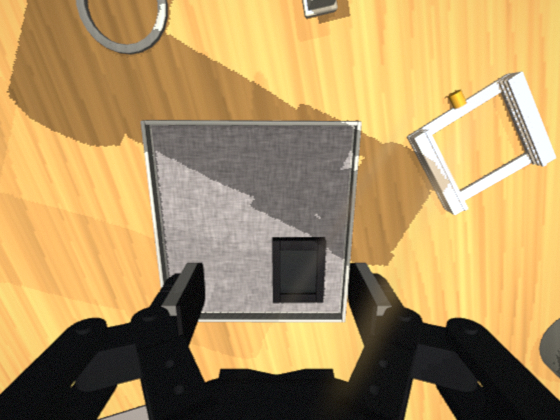

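```bash
cat >> h.py <<'E'
def trayw(p,d,w,lo=(380,-460),hi=(640,-150)):
    c=cloud(d,w); hsv=cv2.cvtColor(p,cv2.COLOR_BGR2HSV)
    m=((hsv[...,1]<70)&(c[...,2]<26)&(c[...,2]>2.5)).astype(np.uint8)
    n,l,s,_=cv2.connectedComponentsWithStats(cv2.morphologyEx(m,cv2.MORPH_OPEN,np.ones((3,3))))
    k=1+np.argmax(s[1:,4]); r=cv2.minAreaRect(c[l==k][:,:2].astype(np.float32)); return r,s[k]
E
python3 - <<'E'
from h import *
w=camera_info("wrist")
print([atz(u,v,18,w)[:2] for u,v in [(143,121),(361,121),(343,321),(163,321)]])
print("filter",np.mean([atz(u,v,16,w)[:2] for u,v in [(272,237),(325,238),(325,303),(272,301)]],0))
p,d=capture("wrist"); print(trayw(p,d,w))
E
```

```text
[array([ 411.1, -171.9]), array([ 617.2, -217.1]), array([ 565.5, -440.4]), array([ 356.5, -394.5])]
filter [ 526.7 -364.7]
(((488.17828369140625, -307.24853515625), (232.3082733154297, 215.84083557128906), 77.45339965820312), array([  141,   120,   221,   203, 37506], dtype=int32))
```

Request:
{"api": "apply_moves", "payload": {
  "targets": [
    [60,[0,35,0],[0,0,8.5]],
    [40,[0,75,0],[0,0,17]],
    [40,[0,115,0],[0,0,25.5]],
    [40,[0,155,0],[0,0,34]],
    [40,[0,195,0],[0,0,42.5]],
    [40,[0,235,0],[0,0,51]],
    [40,[0,275,0],[0,0,59.5]],
    [40,[0,315,0],[0,0,68]],
    [40,[0,355,0],[0,0,76.5]],
    [40,[-2,390,0],[0,0,85]],
    [40,[-4,420,-20],[0,0,93.5]],
    [40,[-4.7,430,-40],[0,0,101.4]],
    [40,[-4.7,430,-60],[0,0,101.4]],
    [40,[-4.7,430,-60],[0,0,101.4]],
    [40,[-4.7,430,-95],[0,0,101.4]],
    [40,[-4.7,430,-120],[0,0,101.4]],
    [40,[-4.7,430,-126],[0,0,101.4]],
    [40,[-4.7,430,-126],[0,0,101.4]],
    [40,[-4.7,430,-126],[0,0,101.4]]
  ]
}}

```text
time_s: 17.6
eef_pos: [519.8, 165.5, 70.7]
ee_rot: [0.001, 0.009, 1.0, 0.0]
force: [0.1, -0.1, -0.5]
grip_width: 0.466
grip_force: 0.0
```

Request:
{"api": "apply_moves", "payload": {
  "targets": [
    [12,[0,0,0],[0,0,0]],
    [12,[0,0,0],[0,0,0]],
    [12,[0,0,0],[0,0,0]],
    [12,[0,0,0],[0,0,0]],
    [12,[-6,-7,0],[0,0,0]],
    [12,[-12.3,-13.9,0],[0,0,0]],
    [12,[-22.2,-29.6,0],[0,0,0]],
    [12,[-29.5,-46.6,0],[0,0,0]],
    [12,[-34.1,-64.5,0],[0,0,0]],
    [12,[-35.8,-83,0],[0,0,0]],
    [12,[-34.6,-101.4,0],[0,0,0]],
    [12,[-30.5,-119.5,0],[0,0,0]],
    [12,[-23.7,-136.7,0],[0,0,0]],
    [12,[-14.2,-152.6,0],[0,0,0]],
    [12,[-8,-160,0],[0,0,0]],
    [12,[-2.4,-166.9,0],[0,0,0]],
    [12,[-2.4,-166.9,0],[0,0,0]],
    [12,[-2.4,-166.9,0],[0,0,0]]
  ],
  "squeeze": 25
}}

```text
time_s: 19.4
eef_pos: [517.2, -1.3, 69.9]
ee_rot: [0.001, 0.008, 1.0, -0.0]
force: [-1.9, -0.1, 6.3]
grip_width: 0.175
grip_force: 26.7
```

Request:
{"api": "apply_moves", "payload": {
  "targets": [
    [40,[0,0,0],[0,0,0]],
    [40,[0,0,0],[0,0,0]],
    [40,[0,0,0],[0,0,0]],
    [40,[0,0,30],[0,0,0]],
    [20,[0,0,65],[0,0,0]],
    [0,[0,10,90],[0,0,0]],
    [0,[25,35,95],[0,0,0]],
    [0,[55,60,95],[0,0,0]],
    [0,[84,71,90],[0,0,0]],
    [0,[84,71,80],[0,0,0]],
    [0,[84,71,60],[0,0,0]],
    [0,[84,71,40],[0,0,0]],
    [0,[84,71,33],[0,0,0]],
    [0,[84,71,33],[0,0,0]]
  ]
}}

```text
time_s: 20.8
eef_pos: [599.7, 69.6, 101.4]
ee_rot: [-0.001, 0.008, 1.0, 0.0]
force: [-0.2, -0.0, 0.6]
grip_width: 0.0
grip_force: 0.0
```

Request:
{"api": "apply_moves", "payload": {
  "targets": [
    [0,[0,-5,0],[0,0,0]],
    [0,[0,-10,0],[0,0,0]],
    [0,[0,-16,0],[0,0,0]],
    [0,[0,-22,0],[0,0,0]],
    [0,[0,-28,0],[0,0,0]],
    [0,[0,-34,0],[0,0,0]],
    [0,[0,-40,0],[0,0,0]],
    [0,[0,-46,0],[0,0,0]],
    [0,[0,-51,0],[0,0,0]],
    [0,[0,-56,0],[0,0,0]],
    [0,[0,-60,0],[0,0,0]],
    [0,[0,-63,0],[0,0,0]],
    [0,[0,-66,0],[0,0,0]],
    [0,[0,-66,0],[0,0,0]]
  ]
}}

```text
time_s: 22.2
eef_pos: [600.1, 5.9, 103.1]
ee_rot: [-0.0, 0.008, 1.0, 0.002]
force: [-2.7, 15.9, 4.8]
grip_width: 0.002
grip_force: 7.5
```

Request:
{"api": "apply_moves", "payload": {
  "targets": [
    [0,[0,15,0],[0,0,0]],
    [0,[0,30,0],[0,0,0]],
    [0,[0,48,0],[0,0,0]],
    [0,[0,66,0],[0,0,0]],
    [0,[0,66,35],[0,0,0]],
    [0,[0,66,80],[0,0,0]],
    [60,[0,40,110],[0,0,-8]],
    [80,[0,5,120],[0,0,-16]],
    [84,[-1,-25,120],[0,0,-24]],
    [84,[-2,-50,120],[0,0,-32]],
    [84,[-2,-70,120],[0,0,-40]],
    [84,[-2,-78,120],[0,0,-48]],
    [84,[-2,-78,120],[0,0,-56]],
    [84,[-2,-78,120],[0,0,-64]],
    [84,[-2,-78,120],[0,0,-72]],
    [84,[-2,-78,120],[0,0,-80]],
    [84,[-2,-78,110],[0,0,-88]],
    [84,[-2,-78,90],[0,0,-90]],
    [84,[-2,-78,70],[0,0,-90]],
    [84,[-2,-78,70],[0,0,-90]]
  ]
}}

```text
time_s: 24.2
eef_pos: [597.3, -74.1, 169.9]
ee_rot: [-0.002, 0.713, 0.701, -0.001]
force: [-0.2, 0.6, -0.5]
grip_width: 0.985
grip_force: 0.0
```

Run:
```python
from h import *
T=np.array([601,81,-.0139])
snap("wrist","w5.png",(0,0,560,420),1,T)
```

```text
(no output)
```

View pics/w5.png

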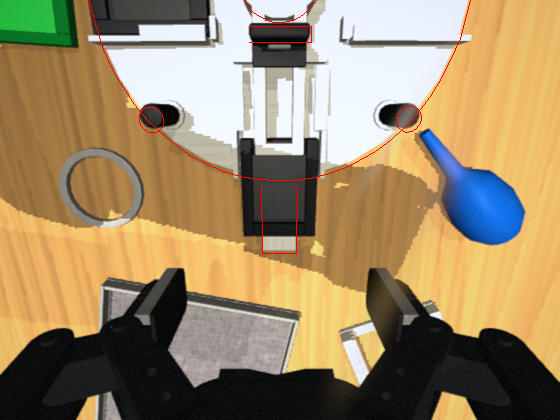

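Request:
{"api": "apply_moves", "payload": {
  "targets": [
    [84,[0,0,-40],[0,0,0]],
    [84,[0,0,-80],[0,0,0]],
    [84,[0,0,-110],[0,0,0]],
    [84,[0,0,-124],[0,0,0]],
    [84,[0,0,-124],[0,0,0]],
    [56,[0,0,-124],[0,0,0]],
    [56,[0,0,-124],[0,0,0]],
    [56,[0,0,-124],[0,0,0]],
    [56,[0,0,-124],[0,0,0]],
    [56,[0,0,-124],[0,0,0]],
    [56,[0,-8,-122],[0,0,0]],
    [56,[0,-18,-121],[0,0,0]],
    [56,[0,-28,-120],[0,0,0]],
    [56,[0,-34,-100],[0,0,0]],
    [56,[0,-40,-60],[0,0,-4]],
    [56,[-15,-80,-20],[0,0,-8]],
    [56,[-35,-120,0],[0,0,-11.4]],
    [56,[-55,-155,0],[0,0,-11.4]],
    [56,[-75,-190,10],[0,0,-11.4]],
    [56,[-75,-190,23],[0,0,-11.4]]
  ],
  "squeeze": 45
}}

```text
time_s: 26.25
eef_pos: [520.8, -268.8, 195.4]
ee_rot: [-0.0, 0.781, 0.625, -0.001]
force: [0.3, 0.2, -1.3]
grip_width: 0.683
grip_force: 48.7
```

Run:
```python
from h import *
p,d,w=snap("wrist","w6.png"); print(trayw(p,d,w)); print(ctrl.sense()["eef_pos"])
```

```text
(((491.5806884765625, -292.8625793457031), (202.79022216796875, 215.69586181640625), 77.5118408203125), array([  142,   116,   222,   183, 15739], dtype=int32))
[ 522.7 -267.2  198. ]
```

View pics/w6.png

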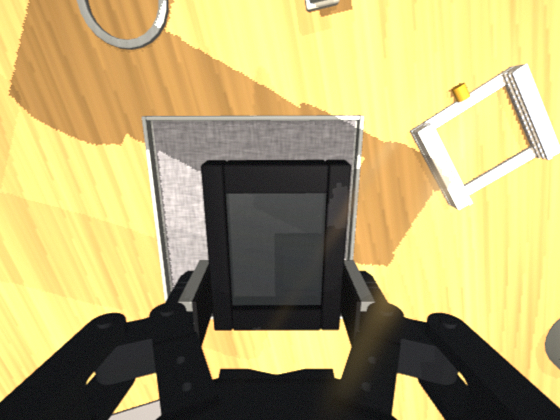

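Request:
{"api": "apply_moves", "payload": {
  "targets": [
    [56,[-25,-25,-20],[0,0,0]],
    [56,[-50,-50,-50],[0,0,0]],
    [56,[-75,-76,-90],[0,0,0]],
    [56,[-99,-101,-130],[0,0,0]],
    [56,[-99,-101,-160],[0,0,0]],
    [56,[-99,-101,-180],[0,0,0]],
    [56,[-99,-101,-188],[0,0,0]],
    [56,[-99,-101,-192],[0,0,0]],
    [56,[-99,-101,-194],[0,0,0]],
    [56,[-99,-101,-194],[0,0,0]]
  ]
}}

```text
time_s: 27.3
eef_pos: [425.0, -365.4, 2.1]
ee_rot: [0.001, 0.779, 0.627, 0.0]
force: [1.1, -0.5, -0.9]
grip_width: 0.689
grip_force: 48.7
```

Request:
{"api": "apply_moves", "payload": {
  "targets": [
    [56,[0,0,-1.5],[0,0,0]],
    [56,[0,0,-1.5],[0,0,0]],
    [69,[0,0,-1],[0,0,0]],
    [69,[0,0,0],[0,0,0]],
    [69,[0,0,0],[0,0,0]],
    [69,[0,0,0],[0,0,0]],
    [69,[0,0,15],[0,0,0]],
    [69,[0,0,55],[0,0,0]],
    [69,[25,35,100],[0,0,0]],
    [69,[60,65,150],[0,0,0]],
    [69,[99,101,194],[0,0,0]],
    [69,[99,101,194],[0,0,0]],
    [69,[99,101,194],[0,0,0]]
  ]
}}

```text
time_s: 28.6
eef_pos: [527.0, -262.2, 200.0]
ee_rot: [0.004, 0.778, 0.629, 0.001]
force: [-0.6, -0.3, 0.9]
grip_width: 0.805
grip_force: 0.0
```

Run:
```python
from h import *
p,d,w=snap("wrist","w7.png"); print(trayw(p,d,w)); print(ctrl.sense()["eef_pos"])
```

```text
(((488.1046447753906, -307.2007751464844), (232.280029296875, 215.92788696289062), 77.4565200805664), array([  139,   122,   217,   200, 36185], dtype=int32))
[ 525.  -263.2  197.2]
```

View pics/w7.png

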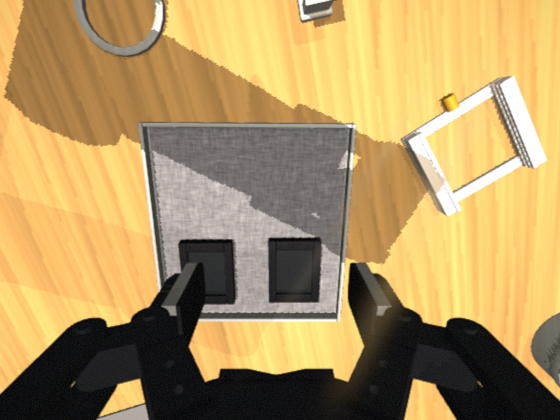

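Request:
{"api": "apply_moves", "payload": {
  "targets": [
    [60,[0,35,0],[0,0,8.5]],
    [40,[0,75,0],[0,0,17]],
    [40,[0,115,0],[0,0,25.5]],
    [40,[0,155,0],[0,0,34]],
    [40,[0,195,0],[0,0,42.5]],
    [40,[0,235,0],[0,0,51]],
    [40,[0,275,0],[0,0,59.5]],
    [40,[0,315,0],[0,0,68]],
    [40,[0,355,0],[0,0,76.5]],
    [40,[-2,390,0],[0,0,85]],
    [40,[-4,420,-20],[0,0,93.5]],
    [40,[-4.7,430,-40],[0,0,101.4]],
    [40,[-4.7,430,-60],[0,0,101.4]],
    [40,[-4.7,430,-60],[0,0,101.4]],
    [40,[-4.7,430,-95],[0,0,101.4]],
    [40,[-4.7,430,-120],[0,0,101.4]],
    [40,[-4.7,430,-126],[0,0,101.4]],
    [40,[-4.7,430,-126],[0,0,101.4]],
    [40,[-4.7,430,-126],[0,0,101.4]]
  ]
}}

```text
time_s: 30.55
eef_pos: [519.6, 165.5, 70.8]
ee_rot: [0.001, 0.009, 1.0, 0.0]
force: [0.1, -0.5, -0.5]
grip_width: 0.471
grip_force: 0.0
```

Request:
{"api": "apply_moves", "payload": {
  "targets": [
    [12,[0,0,0],[0,0,0]],
    [12,[0,0,0],[0,0,0]],
    [12,[0,0,0],[0,0,0]],
    [12,[0,0,0],[0,0,0]],
    [12,[-6,-7,0],[0,0,0]],
    [12,[-12.3,-13.9,0],[0,0,0]],
    [12,[-22.2,-29.6,0],[0,0,0]],
    [12,[-29.5,-46.6,0],[0,0,0]],
    [12,[-34.1,-64.5,0],[0,0,0]],
    [12,[-35.8,-83,0],[0,0,0]],
    [12,[-34.6,-101.4,0],[0,0,0]],
    [12,[-30.5,-119.5,0],[0,0,0]],
    [12,[-23.7,-136.7,0],[0,0,0]],
    [12,[-14.2,-152.6,0],[0,0,0]],
    [12,[-8,-160,0],[0,0,0]],
    [12,[-2.4,-166.9,0],[0,0,0]],
    [12,[-2.4,-166.9,0],[0,0,0]],
    [12,[-2.4,-166.9,0],[0,0,0]]
  ],
  "squeeze": 25
}}

```text
time_s: 32.35
eef_pos: [517.1, -1.2, 69.9]
ee_rot: [0.001, 0.008, 1.0, -0.0]
force: [-0.4, 0.7, 5.4]
grip_width: 0.176
grip_force: 26.2
```

Request:
{"api": "apply_moves", "payload": {
  "targets": [
    [40,[0,0,0],[0,0,0]],
    [40,[0,0,0],[0,0,0]],
    [40,[0,0,0],[0,0,0]],
    [40,[0,0,30],[0,0,0]],
    [20,[0,0,65],[0,0,0]],
    [0,[0,10,90],[0,0,0]],
    [0,[25,35,95],[0,0,0]],
    [0,[55,60,95],[0,0,0]],
    [0,[84,71,90],[0,0,0]],
    [0,[84,71,80],[0,0,0]],
    [0,[84,71,60],[0,0,0]],
    [0,[84,71,40],[0,0,0]],
    [0,[84,71,33],[0,0,0]],
    [0,[84,71,33],[0,0,0]]
  ]
}}

```text
time_s: 33.75
eef_pos: [599.6, 69.7, 101.5]
ee_rot: [-0.001, 0.008, 1.0, 0.0]
force: [-0.4, -0.1, 0.5]
grip_width: 0.002
grip_force: 0.0
```

Request:
{"api": "apply_moves", "payload": {
  "targets": [
    [0,[0,-5,0],[0,0,0]],
    [0,[0,-10,0],[0,0,0]],
    [0,[0,-16,0],[0,0,0]],
    [0,[0,-22,0],[0,0,0]],
    [0,[0,-28,0],[0,0,0]],
    [0,[0,-34,0],[0,0,0]],
    [0,[0,-40,0],[0,0,0]],
    [0,[0,-46,0],[0,0,0]],
    [0,[0,-51,0],[0,0,0]],
    [0,[0,-56,0],[0,0,0]],
    [0,[0,-60,0],[0,0,0]],
    [0,[0,-63,0],[0,0,0]],
    [0,[0,-66,0],[0,0,0]],
    [0,[0,-66,0],[0,0,0]]
  ]
}}

```text
time_s: 35.15
eef_pos: [600.1, 5.8, 103.0]
ee_rot: [-0.0, 0.008, 1.0, 0.002]
force: [-2.9, 15.2, 5.7]
grip_width: 0.002
grip_force: 7.4
```

Request:
{"api": "apply_moves", "payload": {
  "targets": [
    [0,[0,15,0],[0,0,0]],
    [0,[0,30,0],[0,0,0]],
    [0,[0,48,0],[0,0,0]],
    [0,[0,66,0],[0,0,0]],
    [0,[0,66,35],[0,0,0]],
    [0,[0,66,80],[0,0,0]],
    [60,[0,40,110],[0,0,-8]],
    [80,[0,5,120],[0,0,-16]],
    [84,[-1,-25,120],[0,0,-24]],
    [84,[-2,-50,120],[0,0,-32]],
    [84,[-2,-70,120],[0,0,-40]],
    [84,[-2,-78,120],[0,0,-48]],
    [84,[-2,-78,120],[0,0,-56]],
    [84,[-2,-78,120],[0,0,-64]],
    [84,[-2,-78,120],[0,0,-72]],
    [84,[-2,-78,120],[0,0,-80]],
    [84,[-2,-78,110],[0,0,-88]],
    [84,[-2,-78,90],[0,0,-90]],
    [84,[-2,-78,70],[0,0,-90]],
    [84,[-2,-78,70],[0,0,-90]]
  ]
}}

```text
time_s: 37.15
eef_pos: [597.2, -73.9, 169.7]
ee_rot: [-0.002, 0.713, 0.701, -0.001]
force: [0.4, 0.1, 0.6]
grip_width: 0.98
grip_force: 0.0
```

```bash
cat >> h.py <<'E'
def fcheck():
    w=camera_info("wrist"); p,d=capture("wrist"); c=cloud(d,w); g=p.max(2)
    m=(g<80)&(c[...,2]>58)&(c[...,2]<74)&(abs(c[...,0]-599)<45)&(c[...,1]<-20)&(c[...,1]>-125)
    m=cv2.morphologyEx(m.astype(np.uint8),cv2.MORPH_OPEN,np.ones((3,3)))
    print("filter visible",m.sum(),cv2.minAreaRect(c[m>0][:,:2].astype(np.float32)) if m.any() else None,"ymin",c[m>0][:,1].min() if m.any() else None)
E
python3 -c "
from h import *
fcheck()"
```

```text
filter visible 6353 ((599.1610107421875, -58.606510162353516), (77.26021575927734, 63.362728118896484), 89.8734359741211) ymin -97.26767430243235
```

Filter on the tongue at (599,-58.6). Grasp and carry.

Request:
{"api": "apply_moves", "payload": {
  "targets": [
    [84,[0,0,-40],[0,0,0]],
    [84,[0,0,-80],[0,0,0]],
    [84,[0,0,-110],[0,0,0]],
    [84,[0,0,-124],[0,0,0]],
    [84,[0,0,-124],[0,0,0]],
    [56,[0,0,-124],[0,0,0]],
    [56,[0,0,-124],[0,0,0]],
    [56,[0,0,-124],[0,0,0]],
    [56,[0,0,-124],[0,0,0]],
    [56,[0,0,-124],[0,0,0]],
    [56,[0,-8,-122],[0,0,0]],
    [56,[0,-18,-121],[0,0,0]],
    [56,[0,-28,-120],[0,0,0]],
    [56,[0,-34,-100],[0,0,0]],
    [56,[0,-40,-60],[0,0,-4]],
    [56,[-15,-80,-20],[0,0,-8]],
    [56,[-35,-120,0],[0,0,-11.4]],
    [56,[-55,-155,0],[0,0,-11.4]],
    [56,[-75,-190,10],[0,0,-11.4]],
    [56,[-75,-190,23],[0,0,-11.4]]
  ],
  "squeeze": 45
}}

```text
time_s: 39.2
eef_pos: [520.7, -268.6, 195.4]
ee_rot: [-0.0, 0.781, 0.625, -0.001]
force: [-0.9, 0.3, -1.1]
grip_width: 0.686
grip_force: 48.6
```

Run:
```python
from h import *
p,d,w=snap("wrist","w8.png"); print(trayw(p,d,w)); print(ctrl.sense()["eef_pos"],ctrl.sense()["ee_rot"])
a=cv2.absdiff(p,cv2.imread("pics/w6.png")); print(p.mean(),)
c=cloud(d,w); m=(c[...,2]>190)&(c[...,2]<220)&(p.max(2)<90)&(np.mgrid[0:420,0:560][0]<330); ys,xs=np.nonzero(m[:,190:360]); print("held",ys.min(),xs.min()+190,xs.max()+190)
```

```text
(((491.237548828125, -293.33123779296875), (203.59938049316406, 215.63597106933594), 77.40593719482422), array([  142,   116,   222,   183, 15735], dtype=int32))
[ 522.6 -267.1  198. ] [0.  0.8 0.6 0. ]
128.26670209750566
held 160 190 359
```

Request:
{"api": "apply_moves", "payload": {
  "targets": [
    [56,[10,-10,-30],[0,0,0]],
    [56,[21,-21.5,-70],[0,0,0]],
    [56,[21,-21.5,-110],[0,0,0]],
    [56,[21,-21.5,-150],[0,0,0]],
    [56,[21,-21.5,-178],[0,0,0]],
    [56,[21,-21.5,-188],[0,0,0]],
    [56,[21,-21.5,-193],[0,0,0]],
    [56,[21,-21.5,-195.5],[0,0,0]],
    [56,[21,-21.5,-195.5],[0,0,0]],
    [69,[21,-21.5,-195],[0,0,0]],
    [69,[21,-21.5,-194],[0,0,0]],
    [69,[21,-21.5,-194],[0,0,0]],
    [69,[21,-21.5,-194],[0,0,0]],
    [69,[21,-21.5,-180],[0,0,0]],
    [69,[21,-21.5,-140],[0,0,0]],
    [69,[21,-21.5,-95],[0,0,0]],
    [69,[10,-10,-50],[0,0,0]],
    [69,[0,0,0],[0,0,0]],
    [69,[0,0,0],[0,0,0]],
    [69,[0,0,0],[0,0,0]]
  ]
}}

```text
time_s: 41.25
eef_pos: [523.6, -264.1, 197.3]
ee_rot: [0.002, 0.779, 0.627, 0.0]
force: [-0.7, 0.3, -0.2]
grip_width: 0.807
grip_force: 0.0
```

```bash
cat >> h.py <<'E'
def fl():
    p,d,w=snap("wrist","fl.png"); c=cloud(d,w); r,s=trayw(p,d,w); print("tray",r)
    m=((p.max(2)<75)&(c[...,2]>10)&(c[...,2]<26)&(abs(c[...,0]-r[0][0])<115)&(abs(c[...,1]-r[0][1])<118)).astype(np.uint8)
    m=cv2.morphologyEx(cv2.morphologyEx(m,cv2.MORPH_CLOSE,np.ones((5,5))),cv2.MORPH_OPEN,np.ones((7,7)))
    n,l,s,_=cv2.connectedComponentsWithStats(m)
    for k in range(1,n):
        if s[k,4]>800: q=c[l==k]; print("dark",s[k,4],cv2.minAreaRect(q[:,:2].astype(np.float32)),"z",np.percentile(q[:,2],[5,50,95]))
E
python3 -c "
from h import *
fl()"
```

```text
tray ((505.8653869628906, -300.97509765625), (231.82957458496094, 215.8778076171875), 77.29796600341797)
dark 4396 ((566.9507446289062, -249.59141540527344), (119.0923843383789, 67.29540252685547), 84.54115295410156) z [10.8 14.1 16.6]
dark 3426 ((554.4158325195312, -296.81488037109375), (212.16412353515625, 63.710121154785156), 81.22321319580078) z [11.  13.6 16.8]
dark 3233 ((469.17840576171875, -278.3105163574219), (219.4498748779297, 68.3829116821289), 69.8215560913086) z [10.9 13.1 16.6]
```

View pics/fl.png

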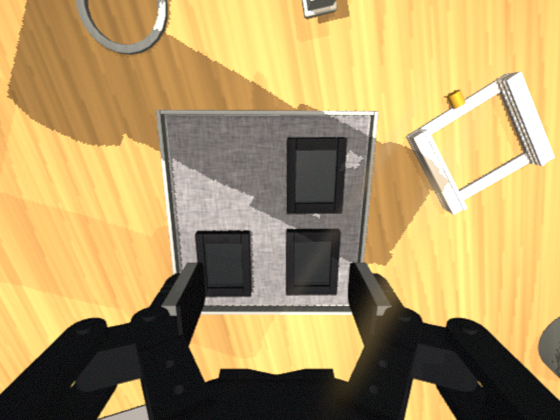

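Request:
{"api": "apply_moves", "payload": {
  "targets": [
    [60,[0,35,0],[0,0,8.5]],
    [40,[0,75,0],[0,0,17]],
    [40,[0,115,0],[0,0,25.5]],
    [40,[0,155,0],[0,0,34]],
    [40,[0,195,0],[0,0,42.5]],
    [40,[0,235,0],[0,0,51]],
    [40,[0,275,0],[0,0,59.5]],
    [40,[0,315,0],[0,0,68]],
    [40,[0,355,0],[0,0,76.5]],
    [40,[-2,390,0],[0,0,85]],
    [40,[-4,420,-20],[0,0,93.5]],
    [40,[-4.7,430,-40],[0,0,101.4]],
    [40,[-4.7,430,-60],[0,0,101.4]],
    [40,[-4.7,430,-60],[0,0,101.4]],
    [40,[-4.7,430,-95],[0,0,101.4]],
    [40,[-4.7,430,-120],[0,0,101.4]],
    [40,[-4.7,430,-126],[0,0,101.4]],
    [40,[-4.7,430,-126],[0,0,101.4]],
    [40,[-4.7,430,-126],[0,0,101.4]]
  ]
}}

```text
time_s: 43.2
eef_pos: [519.5, 165.8, 70.7]
ee_rot: [0.001, 0.008, 1.0, 0.0]
force: [-0.0, 0.8, 0.2]
grip_width: 0.462
grip_force: 0.0
```

Request:
{"api": "apply_moves", "payload": {
  "targets": [
    [12,[0,0,0],[0,0,0]],
    [12,[0,0,0],[0,0,0]],
    [12,[0,0,0],[0,0,0]],
    [12,[0,0,0],[0,0,0]],
    [12,[-6,-7,0],[0,0,0]],
    [12,[-12.3,-13.9,0],[0,0,0]],
    [12,[-22.2,-29.6,0],[0,0,0]],
    [12,[-29.5,-46.6,0],[0,0,0]],
    [12,[-34.1,-64.5,0],[0,0,0]],
    [12,[-35.8,-83,0],[0,0,0]],
    [12,[-34.6,-101.4,0],[0,0,0]],
    [12,[-30.5,-119.5,0],[0,0,0]],
    [12,[-23.7,-136.7,0],[0,0,0]],
    [12,[-14.2,-152.6,0],[0,0,0]],
    [12,[-8,-160,0],[0,0,0]],
    [12,[-2.4,-166.9,0],[0,0,0]],
    [12,[-2.4,-166.9,0],[0,0,0]],
    [12,[-2.4,-166.9,0],[0,0,0]]
  ],
  "squeeze": 25
}}

```text
time_s: 45.0
eef_pos: [516.9, -1.1, 69.9]
ee_rot: [0.0, 0.008, 1.0, -0.0]
force: [-1.1, 1.2, 6.5]
grip_width: 0.176
grip_force: 26.6
```

Request:
{"api": "apply_moves", "payload": {
  "targets": [
    [40,[0,0,0],[0,0,0]],
    [40,[0,0,0],[0,0,0]],
    [40,[0,0,0],[0,0,0]],
    [40,[0,0,30],[0,0,0]],
    [20,[0,0,65],[0,0,0]],
    [0,[0,10,90],[0,0,0]],
    [0,[25,35,95],[0,0,0]],
    [0,[55,60,95],[0,0,0]],
    [0,[84,71,90],[0,0,0]],
    [0,[84,71,80],[0,0,0]],
    [0,[84,71,60],[0,0,0]],
    [0,[84,71,40],[0,0,0]],
    [0,[84,71,33],[0,0,0]],
    [0,[84,71,33],[0,0,0]]
  ]
}}

```text
time_s: 46.4
eef_pos: [599.5, 69.8, 101.5]
ee_rot: [-0.001, 0.008, 1.0, 0.0]
force: [-0.5, 0.8, 0.4]
grip_width: 0.003
grip_force: 0.0
```

Request:
{"api": "apply_moves", "payload": {
  "targets": [
    [0,[0,-5,0],[0,0,0]],
    [0,[0,-10,0],[0,0,0]],
    [0,[0,-16,0],[0,0,0]],
    [0,[0,-22,0],[0,0,0]],
    [0,[0,-28,0],[0,0,0]],
    [0,[0,-34,0],[0,0,0]],
    [0,[0,-40,0],[0,0,0]],
    [0,[0,-46,0],[0,0,0]],
    [0,[0,-51,0],[0,0,0]],
    [0,[0,-56,0],[0,0,0]],
    [0,[0,-60,0],[0,0,0]],
    [0,[0,-63,0],[0,0,0]],
    [0,[0,-66,0],[0,0,0]],
    [0,[0,-66,0],[0,0,0]]
  ]
}}

```text
time_s: 47.8
eef_pos: [600.0, 5.9, 103.1]
ee_rot: [-0.0, 0.008, 1.0, 0.002]
force: [-2.3, 14.8, 4.8]
grip_width: -0.001
grip_force: 7.1
```

Request:
{"api": "apply_moves", "payload": {
  "targets": [
    [0,[0,15,0],[0,0,0]],
    [0,[0,30,0],[0,0,0]],
    [0,[0,48,0],[0,0,0]],
    [0,[0,66,0],[0,0,0]],
    [0,[0,66,35],[0,0,0]],
    [0,[0,66,80],[0,0,0]],
    [60,[0,40,110],[0,0,-8]],
    [80,[0,5,120],[0,0,-16]],
    [84,[-1,-25,120],[0,0,-24]],
    [84,[-2,-50,120],[0,0,-32]],
    [84,[-2,-70,120],[0,0,-40]],
    [84,[-2,-78,120],[0,0,-48]],
    [84,[-2,-78,120],[0,0,-56]],
    [84,[-2,-78,120],[0,0,-64]],
    [84,[-2,-78,120],[0,0,-72]],
    [84,[-2,-78,120],[0,0,-80]],
    [84,[-2,-78,110],[0,0,-88]],
    [84,[-2,-78,90],[0,0,-90]],
    [84,[-2,-78,70],[0,0,-90]],
    [84,[-2,-78,70],[0,0,-90]]
  ]
}}

```text
time_s: 49.8
eef_pos: [597.1, -73.8, 169.8]
ee_rot: [-0.002, 0.713, 0.701, -0.001]
force: [-1.3, 0.4, 0.2]
grip_width: 0.983
grip_force: 0.0
```

```bash
python3 -c "
from h import *
fcheck()"
```

```text
filter visible 6331 ((599.3988037109375, -58.78010559082031), (63.296783447265625, 77.05424499511719), 0.4859083592891693) ymin -97.14964111779133
```

Request:
{"api": "apply_moves", "payload": {
  "targets": [
    [84,[0,0,-40],[0,0,0]],
    [84,[0,0,-80],[0,0,0]],
    [84,[0,0,-110],[0,0,0]],
    [84,[0,0,-124],[0,0,0]],
    [84,[0,0,-124],[0,0,0]],
    [56,[0,0,-124],[0,0,0]],
    [56,[0,0,-124],[0,0,0]],
    [56,[0,0,-124],[0,0,0]],
    [56,[0,0,-124],[0,0,0]],
    [56,[0,0,-124],[0,0,0]],
    [56,[0,-8,-122],[0,0,0]],
    [56,[0,-18,-121],[0,0,0]],
    [56,[0,-28,-120],[0,0,0]],
    [56,[0,-34,-100],[0,0,0]],
    [56,[0,-40,-60],[0,0,-4]],
    [56,[-15,-80,-20],[0,0,-8]],
    [56,[-35,-120,0],[0,0,-11.4]],
    [56,[-55,-155,0],[0,0,-11.4]],
    [56,[-75,-190,10],[0,0,-11.4]],
    [56,[-75,-190,23],[0,0,-11.4]]
  ],
  "squeeze": 45
}}

```text
time_s: 51.85
eef_pos: [520.6, -268.5, 195.3]
ee_rot: [-0.0, 0.781, 0.625, -0.001]
force: [0.1, 0.3, -1.8]
grip_width: 0.69
grip_force: 48.7
```

Run:
```python
from h import *
p,d,w=snap("wrist","w9.png"); r,s=trayw(p,d,w); print(r,s)
c=cloud(d,w); m=(c[...,2]>190)&(c[...,2]<220)&(p.max(2)<90); ys,xs=np.nonzero(m[:330,190:360]); print("held",ys.min())
```

```text
((510.76434326171875, -279.2260437011719), (186.63681030273438, 216.21974182128906), 77.57342529296875) [  158   105   224   173 17710]
held 160
```

Request:
{"api": "apply_moves", "payload": {
  "targets": [
    [56,[-20,2,-20],[0,0,0]],
    [56,[-40,4,-55],[0,0,0]],
    [56,[-59,6.5,-95],[0,0,0]],
    [56,[-59,6.5,-135],[0,0,0]],
    [56,[-59,6.5,-170],[0,0,0]],
    [56,[-59,6.5,-187],[0,0,0]],
    [56,[-59,6.5,-193],[0,0,0]],
    [56,[-59,6.5,-195.5],[0,0,0]],
    [56,[-59,6.5,-195.5],[0,0,0]],
    [69,[-59,6.5,-195],[0,0,0]],
    [69,[-59,6.5,-194],[0,0,0]],
    [69,[-59,6.5,-194],[0,0,0]],
    [69,[-59,6.5,-194],[0,0,0]],
    [69,[-59,6.5,-180],[0,0,0]],
    [69,[-59,6.5,-140],[0,0,0]],
    [69,[-59,6.5,-95],[0,0,0]],
    [69,[-30,3,-50],[0,0,0]],
    [69,[0,0,0],[0,0,0]],
    [69,[0,0,0],[0,0,0]],
    [69,[0,0,0],[0,0,0]]
  ]
}}

```text
time_s: 53.9
eef_pos: [524.3, -264.2, 198.0]
ee_rot: [0.002, 0.779, 0.627, 0.001]
force: [-0.8, 0.8, -0.2]
grip_width: 0.807
grip_force: 0.0
```

Run:
```python
from h import *
p,d,w=snap("wrist","a.png"); print(trayw(p,d,w))
q,_,_=snap("top","b.png")
a=cv2.imread("pics/a.png")[80:330,120:400]; b=cv2.convertScaleAbs(cv2.resize(q[140:270,165:365],None,fx=2.5,fy=2.5,interpolation=cv2.INTER_CUBIC),alpha=1.6)
o=np.zeros((325,790,3),np.uint8); o[:250,:280]=a; o[:,285:785]=b; cv2.imwrite("pics/fin.png",o)
```

```text
(((505.9129638671875, -300.80267333984375), (231.6928253173828, 215.57949829101562), 77.4686508178711), array([  156,   110,   221,   204, 38193], dtype=int32))
```

View pics/fin.png

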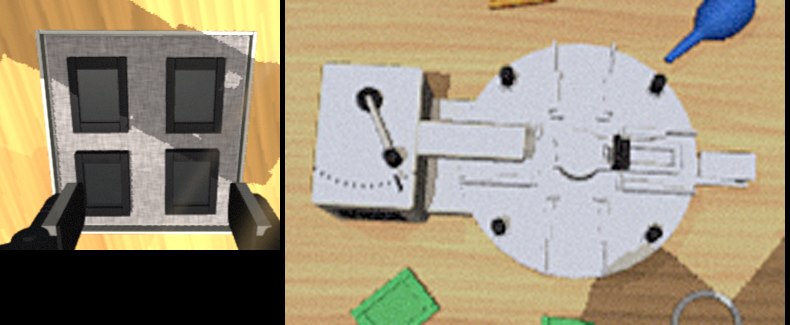

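The last picture shows the four filters flat in the tray, side by side. The turret is empty and clicked in, the ejector has sprung back, and the lever points at the bold mark.

```bash
python3 -c "
from rig import ctrl
print(ctrl.finish_job())"
```

```text
the job is handed in; nothing more can be done
None
```

The job is handed in: the lamp is at the idle mark, all four filters lie flat and apart in the tray, the turret is empty and clicked in, and the ejector has sprung back; the tray was knocked about 2 cm during the run, so I found its new position before placing the last filter.

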